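# Open the humidifier filler cap on the clean bench

### The job

Push the steel keeper bar about a quarter turn aside so that it no longer lies over the humidifier's filler cap and leave it there. Then unscrew the cap anticlockwise, a part turn at a time, lift it off and set it down gently, hexagonal grip upward, inside the shallow metal tray. Do not disturb the bottle, the dish or the tube rack.

Things in the scene. Friction and masses are not known exactly. Their poses are not given: they have to be found in the camera images.
- neck_top (a point): Centre of the top rim of the humidifier's filler neck, 91 mm above the bench; its axes are the humidifier's, turned at most 0.35 rad from the world's. The humidifier is a fixed white box 190 x 210 mm (x, y), 60 mm high, centred under the neck. The white neck is 48 mm in diameter (58 over its coarse thread) and rises 31 mm from the box top. The cap starts screwed fully down on it.
- keeper_pivot (a point): Point on the vertical axis of the keeper's hinge, 80 mm from the neck axis along the humidifier's +y, at the height of the keeper's tab centre (156.5 mm above the bench). The post below it is 16 mm thick.
- keeper_tab (a point): Centre of the upright steel tab near the keeper bar's free end, 120 mm from the hinge axis: 30 mm along the bar, 8 thick, standing 29 mm above the bar. Push its flat side. The bar is 18 mm wide and 8 thick, its top 142.5 mm above the bench, passes 6.5 mm over the cap's top and ends 15 mm beyond the tab's centre.
- keeper (a joint): Swing of the keeper bar, rad. 0: it points from the hinge straight across the cap, along the humidifier's -y. Grows anticlockwise from above: the tab moves to the humidifier's +x (away from the robot), stop at 1.7. Starts at 0 to 0.25. Light friction holds it where left (1 N at the tab). Clear of the cap and of gripper fingers from about 1.1.
- cap_grip (a point): Centre of the cap's solid hexagonal grip, z up the cap's axis. Grip: 46 mm across flats, 53 across corners, 32 high; flats face along the cap's own +x and every 60 degrees from there. It stands on the flat round top of the black ribbed skirt (79 mm in diameter, 34 high). This point is 16 mm above that flat top, 16 below the grip's top, 50 above the cap's underside.
- cap: The same loose plastic cap, 66 mm high, about 0.15 kg; origin at the centre of its open underside, 62 mm above the bench when screwed down. Right-handed coarse thread, 27 mm rise per turn, about 1 mm of play: turned anticlockwise from above it climbs and comes free after about 190 degrees (170 to 210), then lifts straight off. Pulling sooner does not free it.
- tray_in (a point): Centre of the inner floor of the fixed shallow metal tray, 3 mm above the bench; axes are the tray's. The tray measures 180 x 160 mm (x, y), its walls are 3 mm thick and stand 20 mm above the bench.
- media_bottle: Bystander: glass bottle with a white cap, 64 mm in diameter, 140 mm high; origin at the centre of its underside.
- culture_dish: Bystander: flat covered dish, 94 mm in diameter, 20 mm high; origin at the centre of its underside.
- tube_rack: Bystander: white block 90 x 160 x 30 mm with six capped tubes that stand to 86 mm above the bench; origin at the centre of its underside.
Things that resemble listed ones, but are neither listed nor needed, are in the scene too. Of the things shaped like the cap, the black one is meant.

How it is judged:
On the way, in this order (a step that is already met when the one before it is completed fails the run):
1. the keeper bar is pushed clear of the cap (joint above 0.9 rad) while the cap is still on the neck (value of joint keeper above 0.9 rad and z of cap_grip in the frame of neck_top below 0.04 m), for 0.2 s.
2. the cap is unscrewed and lifted clear, its underside above the neck's rim (z of cap in the frame of neck_top above 0.005 m), for 0.1 s.
At the end, for the whole second after the job is handed in: The keeper bar is still swung aside (above 0.9 rad) and the cap stands at rest flat on the tray's floor, grip upward (tilt below 0.1 rad, underside within 4 mm of the floor), its axis within 62 mm of the tray's centre, released (value of joint keeper above 0.9 rad and z of cap_grip in the frame of tray_in between 0.045 and 0.054 m and horizontal distance between cap_grip and tray_in below 0.062 m and angle between cap_grip's own z axis and vertical below 0.1 rad and linear speed of cap below 0.02 m/s and velocity of joint keeper below 0.1 rad/s); the robot touches nothing.
It fails at once if the cap is let fall into the tray from more than 15 mm (contact force between cap and anything else below 0.02 N and z of cap_grip in the frame of tray_in above 0.065 m and horizontal distance between cap_grip and tray_in below 0.12 m).
It fails at once if the bottle is moved more than 20 mm or tipped (distance of media_bottle from where it was at the start of the episode above 0.02 m or angle between media_bottle's own z axis and vertical above 0.3 rad).
It fails at once if the dish is moved more than 20 mm (distance of culture_dish from where it was at the start of the episode above 0.02 m).
It fails at once if the tube rack is moved more than 20 mm (distance of tube_rack from where it was at the start of the episode above 0.02 m).
It also fails if it takes over 72 s, if anything falls off the work surface, if the arm or the gripper's body presses on something with over 40 N, if the wrist force passes 120 N, or if a joint passes its speed limit or range.

### The arm

A 6-joint arm with a two-finger parallel gripper is mounted at the origin on the work surface. World frame = base frame: x ahead of the robot, y to its left, z up, the work surface at z = 0. Lengths are in m, angles in rad, forces in N, time in s.
With the tool pointing down it reaches from about 0.35 to 0.975 m from the base axis. Payload 7.1 kg.
Tool frame: the origin (TCP) lies between the finger pads; the fingertips stand arm.tips_ahead ahead of it and the grasp point (between the pads) lies 6 mm ahead of it (arm.tips_ahead is the distance from the TCP to the fingertips, in m); z points along the fingers, y is the direction in which the jaws open and shut (so a half turn about z gives the same grasp; the last joint's range is limited). The gripper opens to 88 mm and grips with 3 to 60 N. Pads are 20 mm wide; open, the fingers measure 115 mm over their backs; the gripper's body (75 mm by 178 mm) begins 61 mm behind the grasp point.
Start: joints at [-1.123, 0.423, 1.63, -0, 1.089, -0.019], TCP at [0.281, -0.558, 0.248] pointing down, gripper open.
Joint ranges: [-3, 3], [-0.9, 2.11], [0.09, 2.58], [-1.31, 4.45], [0.11, 2.69], [-2.54, 2.54]. Speed limits (rad/s): [2.39, 2.39, 3.01, 3.14, 3.14, 3.14].

### API

Orientations are given as a unit quaternion [x, y, z, w].
In Python, from station import arm, eyes gives the robot as it stands.
- The arm moves only by the tool play_rows, never from a script. Its argument "motion" is a list of rows, each a list of 7 numbers: the closure in counts, from 0 (fully open) to 255 (shut), then the shift along the world's x, y, z in mm, then the turn, a rotation vector about the world's x, y, z in rad. A call has 1 to 10 rows; each row shifts and turns the commanded pose from where the row before left it; what a row does not reach is not made up. A row lasts 1/10 s, in which the tool goes at most 50 mm and 8.59 degrees, less where a joint would pass 70% of its speed; a pose out of reach is approached as far as the arm can. A call is refused whole if a number of a shift passes 50 or a number of a turn 0.15, either way. A call with a gripper value outside its range is refused whole. The fingers move at their own pace and stop on an object; the grip force is fixed at half the most. Time passes only in rows, so rows that do not move let the fingers close. It gives the time, the measured TCP pose, the force and the opening at its end, in the units of the state.
- arm.observe(): the state, without advancing time (a new reading comes with each control period).
- eyes.read_camera(name): name is "scene" or "side" or "wrist"; returns a dict with "frame" (384x512x3 uint8, blue, green, red), "fx", "fy", "cx", "cy" (pixels), "rvec" (rotation vector, rad) and "tvec" (3), from world to camera coordinates, as OpenCV has them; the wrist camera has in their place "tool_from_camera" (4x4, takes a point from camera to tool coordinates, whose origin is the TCP and whose axes are the flange's). Camera axes: x right, y down, z forward; pixel columns grow to the right and rows downward; lengths in m; the calibration is good to about 2 mm. A picture is of the moment at which its call begins: read the wrist's pose just before it. There is no depth.
- arm.sign_off(): hands the job in, once; it reports no verdict.
The state is a dict: "t": time; "q": joint angles; "qd": joint speeds; "effort": joint torques, N m; "ee_pos": TCP position; "eef_rot": TCP orientation; "contact_force": force on the tool from outside, world axes, zero at the start; "torque": the same for the moment, N m; "opening": opening from 0.0 (shut) to 1.0 (fully open).
Only numpy, scipy, OpenCV 4.12 (cv2) and the standard library are available. Lean on these libraries where they do the work, as an engineer would, in place of code of your own. Each camera call takes 0.05 s, during which the arm holds its last target.

## Working session

There is one attempt and no reset: what is moved stays moved. The work goes in short steps, Python scripts to look and compute and a tool call to move; the robot and the scene stay as the last step left them, time stands still between calls to the robot, and variables do not carry over. Pictures are saved under pics/ and viewed, and the job is handed in when it is done.

Besides the shell and the picture viewer there is one more tool, called after "Request:" as name(argument=value, ...) on one line, values as JSON. play_rows: Moves the arm, as the interface text tells. Its arguments: {"type":"object","properties":{"motion":{"type":"array","items":{"type":"array","items":{"type":"number"}}}},"required":["motion"]}

```bash
ls; mkdir -p pics; python3 - <<'E'
from station import arm, eyes
import cv2
s=arm.observe(); print(s); print(arm.tips_ahead)
for n in ("scene","side","wrist"):
    c=eyes.read_camera(n); cv2.imwrite(f"pics/{n}0.png",c["frame"]); print(n,{k:v for k,v in c.items() if k!="frame"})
E
```

```text
pics
{'t': 0.0, 'q': array([-1.12299746e+00,  4.23824534e-01,  1.63067097e+00,  6.58573783e-06,
        1.08859796e+00, -1.90078315e-02]), 'qd': array([-0.00074729,  0.000791  ,  0.00096294, -0.0003326 , -0.00086176,
       -0.00032738]), 'effort': array([ 1.11966106e-03, -5.44622934e+01, -2.73658794e+01,  6.44807238e-02,
        2.29094370e-02, -1.33344074e-04]), 'ee_pos': array([ 0.28107297, -0.55766268,  0.24691933]), 'eef_rot': array([ 9.72884950e-01,  2.31288370e-01, -1.56803886e-04, -7.33843212e-04]), 'contact_force': array([ 0.56245634, -0.33302932, -1.32794565]), 'torque': array([ 0.02255033, -0.05089957,  0.00450171]), 'opening': 0.9986012643841787}
0.025
scene {'fx': 474.9865405982454, 'fy': 474.9865405982454, 'cx': 255.1663954292277, 'cy': 192.00758861055644, 'rvec': array([ 1.26503906,  2.25657549, -0.98148081]), 'tvec': array([ 0.31515646, -0.24819386,  2.17548412])}
side {'fx': 459.554924730337, 'fy': 459.554924730337, 'cx': 253.16149690702605, 'cy': 187.45559738301887, 'rvec': array([ 0.97217009, -2.33595468,  1.16565311]), 'tvec': array([0.37306464, 0.33055113, 1.35018821])}
wrist {'fx': 307.1252612655294, 'fy': 307.1252612655294, 'cx': 254.12991699014412, 'cy': 194.9183898502007, 'tool_from_camera': array([[-1.54207983e-06, -9.60440470e-01, -2.78485375e-01,
         7.57044177e-02],
       [ 9.99999919e-01, -1.13547922e-04,  3.86066736e-04,
        -1.18891381e-04],
       [-4.02415553e-04, -2.78485352e-01,  9.60440392e-01,
        -1.35879648e-01],
       [ 0.00000000e+00,  0.00000000e+00,  0.00000000e+00,
         1.00000000e+00]])}
```

View pics/scene0.png

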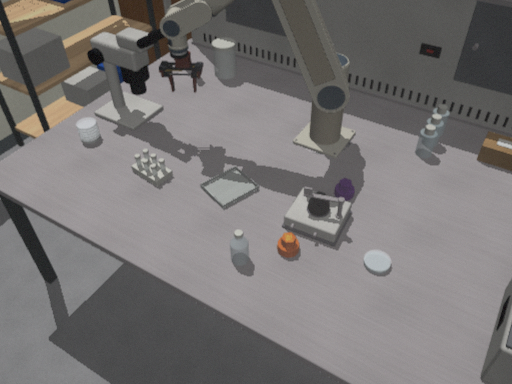

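View pics/side0.png

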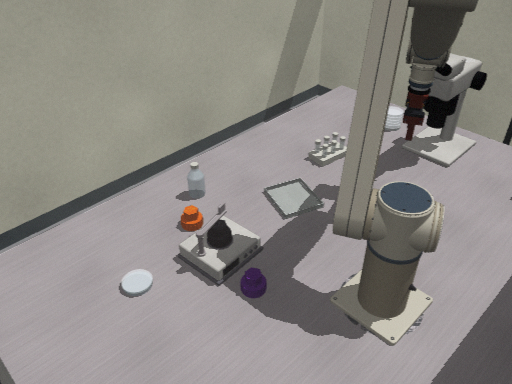

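View pics/wrist0.png

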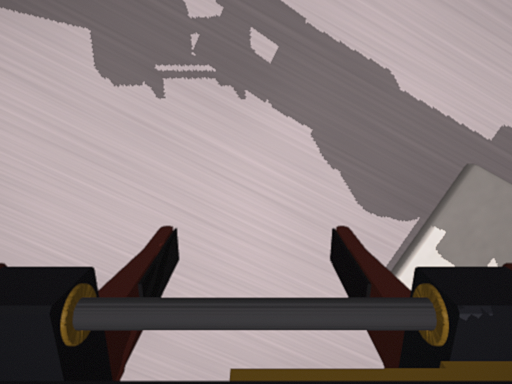

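Scene view: humidifier at about (318,213) with the black cap at (319,205). The look-alikes are a purple cap at (345,188) and an orange cap at (289,243). The tray is at (230,186), bottle (240,247), dish (377,262), tube rack (152,165). I choose the black cap and check it in close crops.

```bash
python3 - <<'E'
import cv2,numpy as np
a=cv2.imread("pics/scene0.png")[160:260,190:390];b=cv2.imread("pics/side0.png")[170:300,150:350]
cv2.imwrite("pics/crop_a.png",cv2.resize(a,None,fx=4,fy=4,interpolation=cv2.INTER_CUBIC))
cv2.imwrite("pics/crop_b.png",cv2.resize(b,None,fx=4,fy=4,interpolation=cv2.INTER_CUBIC))
E
```

```text
(no output)
```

View pics/crop_a.png

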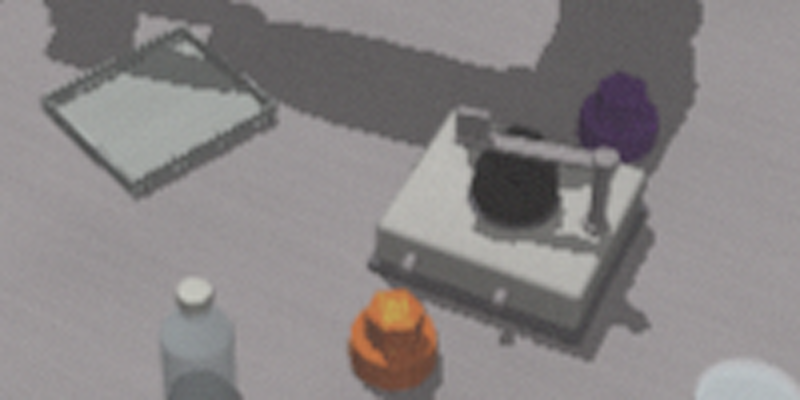

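View pics/crop_b.png

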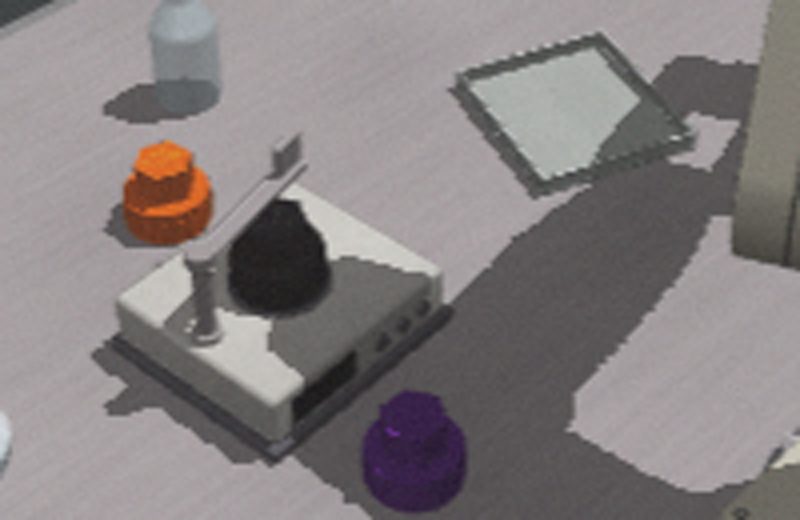

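Confirmed: the black cap sits under the steel bar on the white box. The tab is at scene crop (472,125) and side crop (287,153). Next I measure by casting rays from these corner pixels onto known heights.

```bash
cat > h.py <<'E'
import numpy as np,cv2
from scipy.spatial.transform import Rotation as R
from station import arm,eyes
def cams(names=("scene","side")):
    return {n:eyes.read_camera(n) for n in names}
def ray(c,u,v):
    Rm=cv2.Rodrigues(np.array(c["rvec"]))[0]; o=-Rm.T@c["tvec"]
    d=Rm.T@np.array([(u-c["cx"])/c["fx"],(v-c["cy"])/c["fy"],1.]); return o,d/np.linalg.norm(d)
def plane(c,u,v,z):
    o,d=ray(c,u,v); return o+d*(z-o[2])/d[2]
def wc():
    s=arm.observe(); c=eyes.read_camera("wrist"); return c,s
def wray(c,s,u,v):
    Rt=R.from_quat(s["eef_rot"]).as_matrix(); T=c["tool_from_camera"]
    o=Rt@T[:3,3]+s["ee_pos"]; d=Rt@T[:3,:3]@np.array([(u-c["cx"])/c["fx"],(v-c["cy"])/c["fy"],1.]); return o,d
def wplane(c,s,u,v,z):
    o,d=wray(c,s,u,v); return o+d*(z-o[2])/d[2]
def wproj(c,s,p):
    Rt=R.from_quat(s["eef_rot"]).as_matrix(); T=c["tool_from_camera"]
    q=Rt.T@(np.array(p)-s["ee_pos"]); q=T[:3,:3].T@(q-T[:3,3]); return c["fx"]*q[0]/q[2]+c["cx"],c["fy"]*q[1]/q[2]+c["cy"]
def tri(r1,r2):
    (o1,d1),(o2,d2)=r1,r2
    A=np.stack([d1,-d2],1); k=np.linalg.lstsq(A,o2-o1,rcond=None)[0]
    a,b=o1+k[0]*d1,o2+k[1]*d2; return (a+b)/2,np.linalg.norm(a-b)
def proj(c,p):
    return cv2.projectPoints(np.array([p],float),c["rvec"],c["tvec"],np.array([[c["fx"],0,c["cx"]],[0,c["fy"],c["cy"]],[0,0,1]]),None)[0].ravel()
E
python3 - <<'E'
from h import *
np.set_printoptions(precision=4,suppress=True)
C=cams()
sc=lambda u,v:(u/4+190-.4,v/4+160-.4)
si=lambda u,v:(u/4+150-.4,v/4+170-.4)
print("box scene");
for p in [(448,108),(380,232),(578,300),(642,172)]: print(plane(C["scene"],*sc(*p),.06))
print("box side");
for p in [(440,275),(285,380),(120,302),(290,188)]: print(plane(C["side"],*si(*p),.06))
print("tray scene");
for p in [(182,30),(45,102),(138,193),(275,110)]: print(plane(C["scene"],*sc(*p),.02))
print("tray side");
for p in [(600,37),(693,132),(538,186),(460,76)]: print(plane(C["side"],*si(*p),.02))
print("tab",tri(ray(C["scene"],*sc(472,125)),ray(C["side"],*si(287,153))))
print("hinge top",tri(ray(C["scene"],*sc(605,155)),ray(C["side"],*si(203,252))))
print("bottle",plane(C["scene"],*sc(195,290),.14),plane(C["side"],*si(178,0),.14))
for n,(cx,cy) in {"scene":(377,262),"side":(137,282)}.items(): print("dish",plane(C[n],cx,cy,.02))
print("rack",plane(C["scene"],152,170,.03),plane(C["side"],330,153,.03))
print("orange top",plane(C["scene"],*sc(398,305),.066),plane(C["side"],*si(165,160),.066))
print("purple top",plane(C["scene"],*sc(620,85),.066),plane(C["side"],*si(410,410),.066))
E
```

```text
box scene
[0.403  0.0931 0.06  ]
[0.5822 0.1176 0.06  ]
[0.5644 0.3066 0.06  ]
[0.3879 0.2903 0.06  ]
box side
[0.3913 0.1085 0.06  ]
[0.3929 0.2729 0.06  ]
[0.549  0.3096 0.06  ]
[0.558  0.1221 0.06  ]
tray scene
[ 0.4001 -0.222   0.02  ]
[ 0.565  -0.2792  0.02  ]
[ 0.6233 -0.1247  0.02  ]
[ 0.4555 -0.073   0.02  ]
tray side
[ 0.5502 -0.2746  0.02  ]
[ 0.3917 -0.2212  0.02  ]
[ 0.4409 -0.0645  0.02  ]
[ 0.6033 -0.132   0.02  ]
tab (array([0.505 , 0.1655, 0.1545]), np.float64(0.0006660732996833928))
hinge top (array([0.4704, 0.2801, 0.1454]), np.float64(0.001137958438771123))
bottle [0.7864 0.0536 0.14  ] [0.7518 0.08   0.14  ]
dish [0.5683 0.4736 0.02  ]
dish [0.5486 0.4757 0.02  ]
rack [ 0.6032 -0.503   0.03  ] [ 0.5729 -0.4955  0.03  ]
orange top [0.6557 0.1765 0.066 ] [0.6572 0.1782 0.066 ]
purple top [0.293  0.2248 0.066 ] [0.3004 0.2314 0.066 ]
```

Measured (m): neck about (0.477, 0.201), humidifier yaw about 0.1, hinge (0.470, 0.280), tab (0.505, 0.166, 0.155). The hinge-to-tab distance comes out at 119.7 mm against the given 120, so that checks. The tray centre is about (0.504, -0.174). Now I approach high, behind the tab, with the gripper shut.

Request:
play_rows(motion=[[255,10,44,0,0,0,0],[255,10,44,0,0,0,0],[255,10,44,0,0,0,0],[255,10,44,0,0,0,0],[255,10,44,0,0,0,0],[255,10,44,0,0,0,0],[255,10,44,0,0,0,0],[255,10,44,0,0,0,0],[255,10,44,0,0,0,0],[255,10,44,0,0,0,0]])

```text
t: 1.25
ee_pos: [0.3814, -0.1164, 0.2479]
eef_rot: [0.973, 0.231, 0.0, 0.0]
contact_force: [0.8, 0.1, -0.4]
opening: 0.131
```

Request:
play_rows(motion=[[255,10,44,0,0,0,0],[255,10,44,0,0,0,0],[255,10,44,0,0,0,0],[255,10,44,0,0,0,0],[255,10,44,0,0,0,0],[255,10,44,0,0,0,0],[255,0,0,0,0,0,0],[255,0,0,0,0,0,0],[255,0,0,0,0,0,0]])

```text
t: 2.15
ee_pos: [0.4408, 0.1451, 0.2475]
eef_rot: [0.973, 0.231, -0.0, 0.0]
contact_force: [0.1, -0.1, 0.0]
opening: 0.005
```

```bash
python3 - <<'E'
from h import *
c,s=wc(); print(s["t"],s["ee_pos"],s["eef_rot"],s["q"],s["opening"]); cv2.imwrite("pics/w1.png",c["frame"])
for p in [(.505,.1655,.1545),(.470,.280,.1425)]: print(wproj(c,s,p))
E
```

```text
2.15 [0.44075303 0.14512189 0.24745333] [ 9.72916507e-01  2.31156350e-01 -4.38944783e-04  1.42466180e-04] [ 2.92574039e-01  1.85603634e-01  1.97395441e+00 -2.79280319e-04
  9.82927861e-01  1.39699319e+00] 0.005436020128043854
(np.float64(268.9419036566245), np.float64(118.91981017865118))
(np.float64(109.64339839341619), np.float64(90.19077800475681))
```

View pics/w1.png

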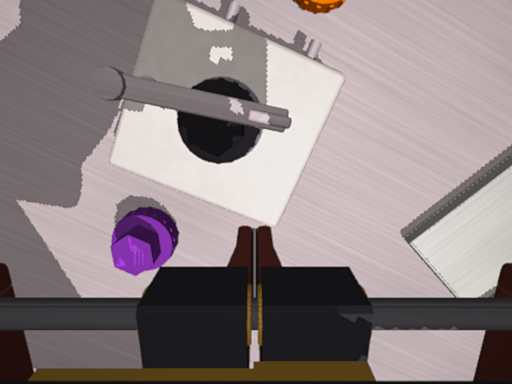

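The projected tab (269,119) and hinge (110,90) land on the bar in the wrist image, so the measurements agree. Next: lower beside the tab and sweep along an arc about the hinge.

Request:
play_rows(motion=[[255,0,0,-24,0,0,0],[255,0,0,-24,0,0,0],[255,0,0,-24,0,0,0],[255,0,0,0,0,0,0],[255,15,5,0,0,0,0.05],[255,15,5,0,0,0,0.05],[255,10,3,0,0,0,0.05],[255,10,3,0,0,0,0.05],[255,9,3,0,0,0,0.05],[255,9,3,0,0,0,0.05]])

```text
t: 3.2
ee_pos: [0.5099, 0.1669, 0.177]
eef_rot: [0.927, 0.374, 0.0, 0.0]
contact_force: [-0.2, -0.6, 0.1]
opening: 0.005
```

Request:
play_rows(motion=[[255,9,3,0,0,0,0.05],[255,8,3,0,0,0,0.05],[255,8,5,0,0,0,0.05],[255,7,5,0,0,0,0.05],[255,7,5,0,0,0,0.05],[255,7,6,0,0,0,0.05],[255,6,7,0,0,0,0.05],[255,5,8,0,0,0,0.05],[255,5,8,0,0,0,0.05],[255,6,7,0,0,0,0.05]])

```text
t: 4.2
ee_pos: [0.5777, 0.224, 0.1772]
eef_rot: [0.806, 0.592, 0.0, 0.0]
contact_force: [-1.0, -0.9, -0.4]
opening: 0.006
```

Request:
play_rows(motion=[[255,3,8,0,0,0,0.05],[255,3,8,0,0,0,0.05],[255,2,8,0,0,0,0.05],[255,2,7,0,0,0,0.05],[255,0,0,0,0,0,0],[255,0,0,0,0,0,0]])

```text
t: 4.8
ee_pos: [0.5876, 0.2552, 0.1766]
eef_rot: [0.744, 0.669, 0.0, 0.0]
contact_force: [0.5, -0.3, 0.4]
opening: 0.009
```

```bash
python3 - <<'E'
from h import *
s=arm.observe(); print(s["t"],s["ee_pos"],s["q"])
C=cams()
a=C["scene"]["frame"][160:260,240:390];b=C["side"]["frame"][170:300,150:350]
cv2.imwrite("pics/s2.png",np.vstack([cv2.resize(a,(600,400)),cv2.resize(b,(600,390))])[:, :][:790])
i=np.vstack([cv2.resize(a,(450,300)),cv2.resize(b,(450,292))]);cv2.imwrite("pics/s2.png",i)
E
```

```text
4.8 [0.58764004 0.25518056 0.17664959] [ 3.91116357e-01  5.27949741e-01  1.64222150e+00 -4.33773518e-05
  9.70654327e-01  4.97326380e-01]
```

View pics/s2.png

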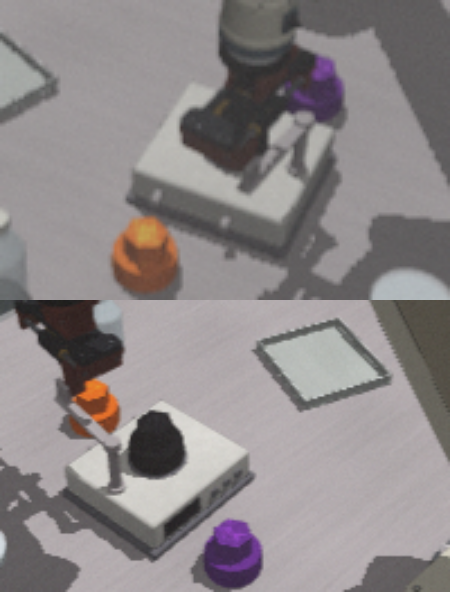

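The bar is swung aside (the hinge-to-tab direction is now roughly world +x, side crop (62,385)–(115,440)) and the cap is still on the neck. I back off, open, and take a close look at the cap.

Request:
play_rows(motion=[[0,0,-20,0,0,0,0],[0,-10,-20,10,0,0,0],[0,-25,-15,20,0,0,-0.14],[0,-25,-10,20,0,0,-0.14],[0,-25,-10,20,0,0,-0.14],[0,-25,-4,5,0,0,-0.14],[0,-25,0,0,0,0,-0.14],[0,-25,0,0,0,0,-0.14],[0,0,0,0,0,0,-0.14],[0,0,0,0,0,0,0]])

```text
t: 5.9
ee_pos: [0.4267, 0.1759, 0.251]
eef_rot: [0.971, 0.24, 0.0, 0.0]
contact_force: [-0.0, 0.1, 0.2]
opening: 0.875
```

Request:
play_rows(motion=[[0,0,0,0,0,0,0],[0,0,0,0,0,0,0]])

```text
t: 6.1
ee_pos: [0.4277, 0.1765, 0.2507]
eef_rot: [0.97, 0.242, 0.0, 0.0]
contact_force: [0.5, -0.3, -0.1]
opening: 0.994
```

```bash
python3 - <<'E'
from h import *
c,s=wc(); print(s["t"],s["ee_pos"],s["eef_rot"],s["q"],s["opening"]); f=c["frame"]; cv2.imwrite("pics/w3.png",f)
u,v=map(int,wproj(c,s,(.477,.2015,.128))); print(u,v)
x0,y0=max(u-80,0),max(v-80,0); cr=f[y0:y0+160,x0:x0+160].astype(float); print(x0,y0)
cr=np.clip(255*(cr/110)**.5,0,255).astype(np.uint8)
cv2.imwrite("pics/w3c.png",cv2.resize(cr,None,fx=3.75,fy=3.75,interpolation=cv2.INTER_CUBIC))
E
```

```text
6.1 [0.42768859 0.17653235 0.25070642] [9.70278412e-01 2.41991310e-01 8.95225257e-05 3.08696044e-05] [ 3.65785974e-01  1.78441766e-01  1.97413422e+00 -9.93091786e-05
  9.88846414e-01  1.44780161e+00] 0.993554588238958
255 131
175 51
```

View pics/w3.png

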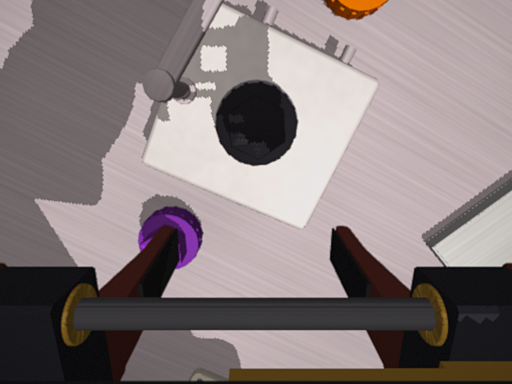

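View pics/w3c.png

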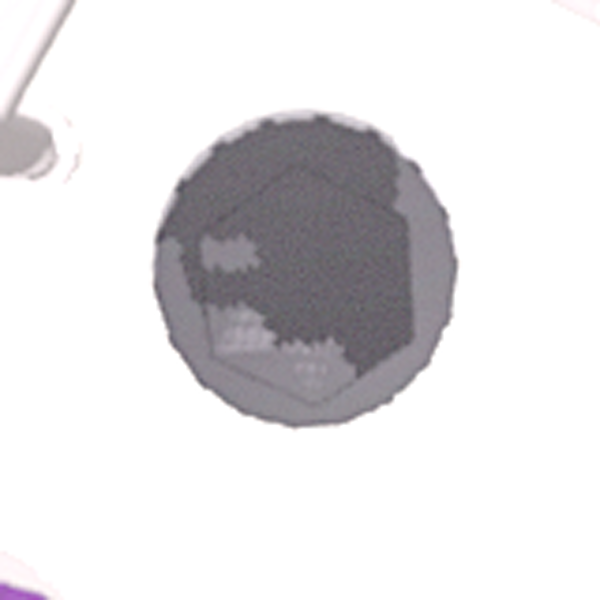

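The hexagon is visible. Its corners in the crop are about (299,166), (406,215), (414,338), (316,404), (214,356), (206,232). I project them onto z = 0.128 and check them against the 53 mm size across corners.

```bash
python3 - <<'E'
from h import *
np.set_printoptions(precision=4,suppress=True)
c,s=wc()
P=np.array([wplane(c,s,175-.4+u/3.75,51-.4+v/3.75,.128)[:2] for u,v in [(299,166),(406,215),(414,338),(316,404),(214,356),(206,232)]])
m=P.mean(0); print("hex centre",m,"radii",np.linalg.norm(P-m,axis=1))
a=np.arctan2(P[:,1]-m[1],P[:,0]-m[0]); k=np.angle(np.exp(6j*a).mean())/6
print("corner ang mod60",np.degrees(k), np.degrees(a)%60,"flat normal",np.degrees(k)+30)
g=cv2.cvtColor(c["frame"],cv2.COLOR_BGR2GRAY); M=(g<60).astype(np.uint8); M[:60]=0;M[190:]=0;M[:,:190]=0;M[:,320:]=0
cn=max(cv2.findContours(M,cv2.RETR_EXTERNAL,cv2.CHAIN_APPROX_NONE)[0],key=cv2.contourArea)[:,0]
# fit circle on skirt top z=.096
Q=np.array([wplane(c,s,u,v,.096)[:2] for u,v in cn]); A=np.c_[2*Q,np.ones(len(Q))]; x=np.linalg.lstsq(A,(Q**2).sum(1),rcond=None)[0]
print("skirt",x[:2],np.sqrt(x[2]+x[0]**2+x[1]**2)*2)
x_=R.from_quat(s["eef_rot"]).as_matrix(); print("tool y angle",np.degrees(np.arctan2(x_[1,1],x_[0,1])),"yaw",np.degrees(np.arctan2(x_[1,0],x_[0,0])),s["ee_pos"])
# hinge/tab
E
```

```text
hex centre [0.4808 0.2021] radii [0.0254 0.0258 0.0259 0.0259 0.026  0.0252]
corner ang mod60 -27.491196920115783 [33.0324 34.0253 32.5075 31.5506 33.4288 30.4999] flat normal 2.508803079884217
skirt [0.4809 0.203 ] 0.07380590110795075
tool y angle -62.02121671811304 yaw 27.97878320287335 [0.4277 0.1766 0.2506]
```

Hex centre (0.481, 0.202), radii 25–26 mm against 26.5 expected, and the skirt centre agrees. The jaw needs +4.5° to face a pair of flats. I move above, descend and grip.

Request:
play_rows(motion=[[0,26,13,0,0,0,0.04],[0,27,13,0,0,0,0.04],[0,0,0,-30,0,0,0],[0,0,0,-30,0,0,0],[0,0,0,-25,0,0,0],[0,0,0,-20,0,0,0],[0,0,0,-20,0,0,0],[0,0,0,0,0,0,0],[0,0,0,0,0,0,0]])

```text
t: 7.1
ee_pos: [0.4804, 0.2029, 0.1256]
eef_rot: [0.96, 0.28, -0.0, 0.0]
contact_force: [-0.6, -0.2, 0.0]
opening: 0.998
```

Request:
play_rows(motion=[[255,0,0,0,0,0,0],[255,0,0,0,0,0,0],[255,0,0,0,0,0,0],[255,0,0,0,0,0,0],[255,0,0,0,0,0,0],[255,0,0,0,0,0,0],[255,0,0,0,0,0,0]])

```text
t: 7.8
ee_pos: [0.4803, 0.2029, 0.1259]
eef_rot: [0.96, 0.28, 0.0, 0.0]
contact_force: [-0.9, -0.0, 2.8]
opening: 0.524
```

```bash
python3 - <<'E'
from h import *
c,s=wc(); print(s["t"],s["ee_pos"],s["eef_rot"],s["q"],s["opening"],s["contact_force"],s["torque"]); cv2.imwrite("pics/w4.png",c["frame"])
E
```

```text
7.8 [0.48034371 0.20287205 0.12585046] [9.60114232e-01 2.79608041e-01 6.30217646e-05 1.37342698e-05] [ 3.76819402e-01  4.55130986e-01  1.93668437e+00 -5.73952315e-05
  7.49654365e-01  1.38088605e+00] 0.5242348244670968 [-0.89335184 -0.0148219   2.84691246] [-0.09859063  0.10191665 -0.01847877]
```

View pics/w4.png

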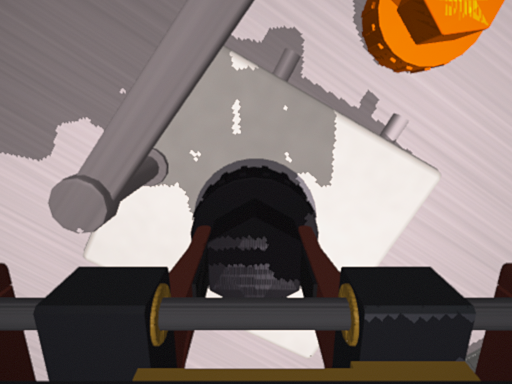

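The opening 0.524 × 88 = 46.1 mm is exactly the size across flats. First part turn: about 115° anticlockwise with the matching rise.

Request:
play_rows(motion=[[255,0,0,0.4,0,0,0.1],[255,0,0,0.4,0,0,0.1],[255,0,0,0.4,0,0,0.1],[255,0,0,0.4,0,0,0.1],[255,0,0,0.4,0,0,0.1],[255,0,0,0.4,0,0,0.1],[255,0,0,0.4,0,0,0.1],[255,0,0,0.5,0,0,0.1],[255,0,0,0.5,0,0,0.1],[255,0,0,0.5,0,0,0.1]])

```text
t: 8.85
ee_pos: [0.4799, 0.2028, 0.1295]
eef_rot: [0.707, 0.707, -0.0, -0.0]
contact_force: [-0.7, -0.4, -1.8]
opening: 0.52
```

```bash
python3 - <<'E'
from h import *
c,s=wc(); print(s["t"],s["ee_pos"],s["eef_rot"],s["q"],s["opening"],s["contact_force"],s["torque"]); cv2.imwrite("pics/w5.png",c["frame"])
E
```

```text
8.85 [0.47991608 0.20277275 0.12954624] [ 7.07070489e-01  7.07142906e-01 -4.32181789e-04 -2.15868078e-04] [3.76893994e-01 4.48712856e-01 1.93541106e+00 7.67748136e-05
 7.58433481e-01 3.76735824e-01] 0.5201508967099348 [-0.72148552 -0.44979973 -1.82461221] [-0.04683017 -0.0774571   0.02292685]
```

View pics/w5.png

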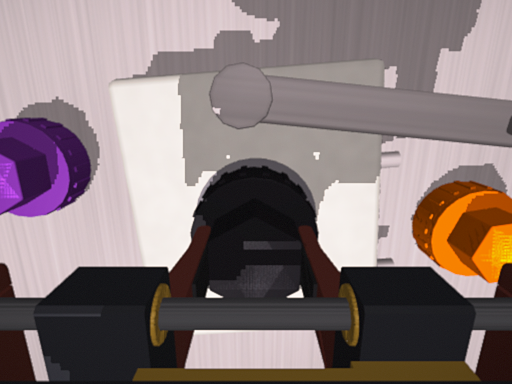

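The cap follows the jaws (the hexagon is still square to them and the force is small). Continue.

Request:
play_rows(motion=[[255,0,0,0.4,0,0,0.1],[255,0,0,0.4,0,0,0.1],[255,0,0,0.4,0,0,0.1],[255,0,0,0.4,0,0,0.1],[255,0,0,0.4,0,0,0.1],[255,0,0,0.4,0,0,0.1],[255,0,0,0.4,0,0,0.1],[255,0,0,0.5,0,0,0.1],[255,0,0,0.5,0,0,0.1],[255,0,0,0.5,0,0,0.1]])

```text
t: 9.9
ee_pos: [0.48, 0.2028, 0.1339]
eef_rot: [0.282, 0.959, -0.0, -0.0]
contact_force: [0.4, -0.0, -2.1]
opening: 0.521
```

Request:
play_rows(motion=[[255,0,0,0,0,0,0],[0,0,0,0,0,0,0],[0,0,0,0,0,0,0],[0,0,0,0,0,0,0],[0,0,0,0,0,0,0],[0,0,0,0,0,0,0],[0,0,0,0,0,0,0]])

```text
t: 10.6
ee_pos: [0.4803, 0.2029, 0.1343]
eef_rot: [0.284, 0.959, 0.0, 0.0]
contact_force: [1.0, -0.3, 0.3]
opening: 0.994
```

```bash
python3 - <<'E'
from h import *
c,s=wc(); print(s["t"],s["ee_pos"],s["eef_rot"],s["q"],s["opening"],s["contact_force"],s["torque"]); cv2.imwrite("pics/w6.png",c["frame"])
E
```

```text
10.6 [0.48032255 0.20292524 0.13430715] [2.83599874e-01 9.58942703e-01 3.91228420e-05 4.24640131e-05] [ 3.76902817e-01  4.40832970e-01  1.93306625e+00  1.32931183e-05
  7.67578328e-01 -6.18810993e-01] 0.9943449832328389 [ 0.97381293 -0.3000742   0.30847859] [ 0.04853157 -0.16091163  0.02899369]
```

View pics/w6.png

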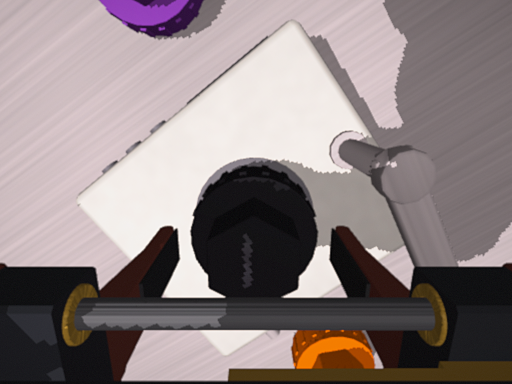

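Released, and the cap holds its height and its orientation (hexagon corner toward the camera as before). I turn the open jaws back by 120° and regrip.

Request:
play_rows(motion=[[0,0,0,0,0,0,-0.14],[0,0,0,0,0,0,-0.14],[0,0,0,0,0,0,-0.14],[0,0,0,0,0,0,-0.14],[0,0,0,0,0,0,-0.14],[0,0,0,0,0,0,-0.14],[0,0,0,0,0,0,-0.14],[0,0,0,0,0,0,-0.14],[0,0,0,0,0,0,-0.14],[0,0,0,0,0,0,-0.14]])

```text
t: 11.65
ee_pos: [0.4803, 0.2029, 0.1343]
eef_rot: [0.836, 0.548, 0.0, 0.0]
contact_force: [0.0, 0.1, 0.6]
opening: 1.002
```

Request:
play_rows(motion=[[0,0,0,0,0,0,-0.14],[0,0,0,0,0,0,-0.14],[0,0,0,0,0,0,-0.14],[0,0,0,0,0,0,-0.14],[0,0,0,0,0,0,-0.134],[0,0,0,0,0,0,0],[0,0,0,0,0,0,0]])

```text
t: 12.35
ee_pos: [0.4803, 0.2029, 0.1343]
eef_rot: [0.972, 0.236, 0.0, -0.0]
contact_force: [0.0, -0.3, -0.4]
opening: 1.003
```

Request:
play_rows(motion=[[255,0,0,0,0,0,0],[255,0,0,0,0,0,0],[255,0,0,0,0,0,0],[255,0,0,0,0,0,0],[255,0,0,0,0,0,0],[255,0,0,0,0,0,0],[255,0,0,0,0,0,0]])

```text
t: 13.05
ee_pos: [0.4803, 0.2029, 0.1343]
eef_rot: [0.972, 0.234, 0.0, 0.0]
contact_force: [0.5, -0.9, 0.7]
opening: 0.524
```

```bash
python3 - <<'E'
from h import *
c,s=wc(); print(s["t"],s["ee_pos"],s["eef_rot"],s["q"],s["opening"],s["contact_force"],s["torque"]); cv2.imwrite("pics/w7.png",c["frame"])
E
```

```text
13.05 [0.48027836 0.20289562 0.13429225] [9.72172112e-01 2.34267763e-01 2.75122927e-06 2.40416948e-06] [ 3.76889245e-01  4.40833670e-01  1.93311795e+00 -7.96494797e-06
  7.67636258e-01  1.47476070e+00] 0.5242085640425675 [ 0.49379316 -0.90208591  0.69982666] [0.02045047 0.0093716  0.02031554]
```

View pics/w7.png

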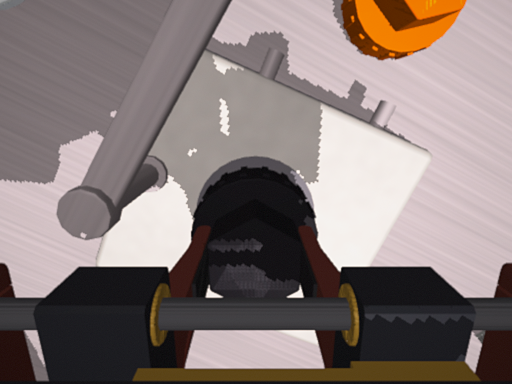

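Regripped on the flats at 46.1 mm. Second part turn, another 115° (about 229° in total, beyond the 210° maximum).

Request:
play_rows(motion=[[255,0,0,0.4,0,0,0.1],[255,0,0,0.4,0,0,0.1],[255,0,0,0.4,0,0,0.1],[255,0,0,0.4,0,0,0.1],[255,0,0,0.4,0,0,0.1],[255,0,0,0.4,0,0,0.1],[255,0,0,0.4,0,0,0.1],[255,0,0,0.5,0,0,0.1],[255,0,0,0.5,0,0,0.1],[255,0,0,0.5,0,0,0.1]])

```text
t: 14.1
ee_pos: [0.4803, 0.2028, 0.1386]
eef_rot: [0.739, 0.673, -0.0, 0.0]
contact_force: [0.2, -0.8, -0.2]
opening: 0.525
```

Request:
play_rows(motion=[[255,0,0,0.4,0,0,0.1],[255,0,0,0.4,0,0,0.1],[255,0,0,0.4,0,0,0.1],[255,0,0,0.4,0,0,0.1],[255,0,0,0.4,0,0,0.1],[255,0,0,0.4,0,0,0.1],[255,0,0,0.4,0,0,0.1],[255,0,0,0.5,0,0,0.1],[255,0,0,0.5,0,0,0.1],[255,0,0,0.5,0,0,0.1]])

```text
t: 15.1
ee_pos: [0.4803, 0.2027, 0.1429]
eef_rot: [0.326, 0.945, -0.0, 0.0]
contact_force: [-0.2, -1.7, 1.4]
opening: 0.521
```

Request:
play_rows(motion=[[255,0,0,1,0,0,0],[255,0,0,1,0,0,0],[255,0,0,1,0,0,0],[255,0,0,0,0,0,0]])

```text
t: 15.5
ee_pos: [0.4803, 0.2029, 0.1459]
eef_rot: [0.329, 0.944, 0.0, 0.0]
contact_force: [0.7, 0.6, -2.3]
opening: 0.521
```

The force is only about the cap's weight, so it is free. Lift straight up.

Request:
play_rows(motion=[[255,0,0,5,0,0,0],[255,0,0,5,0,0,0],[255,0,0,10,0,0,0],[255,0,0,15,0,0,0],[255,0,0,20,0,0,0],[255,0,0,20,0,0,0],[255,0,0,15,0,0,0],[255,0,0,10,0,0,0],[255,0,0,0,0,0,0],[255,0,0,0,0,0,0]])

```text
t: 16.5
ee_pos: [0.48, 0.2028, 0.2458]
eef_rot: [0.328, 0.945, -0.0, -0.0]
contact_force: [-0.0, -0.5, -2.1]
opening: 0.518
```

```bash
python3 - <<'E'
from h import *
s=arm.observe(); print(s["t"],s["ee_pos"],s["q"],s["contact_force"],s["opening"])
C=cams()
a=C["scene"]["frame"][160:260,190:390];b=C["side"]["frame"][150:300,150:350]
cv2.imwrite("pics/s8.png",np.vstack([cv2.resize(a,(500,250)),cv2.resize(b,(453,340),interpolation=cv2.INTER_CUBIC)[:, :453]]) if 0 else np.hstack([cv2.resize(a,(400,300)),cv2.resize(b,(400,300))]))
E
```

```text
16.5 [0.48003468 0.20279715 0.24577592] [ 3.76897803e-01  2.73564458e-01  1.85968589e+00 -3.28697169e-05
  1.00842739e+00 -5.25103086e-01] [-0.03812458 -0.52810848 -2.07525473] 0.5176954307383086
```

View pics/s8.png

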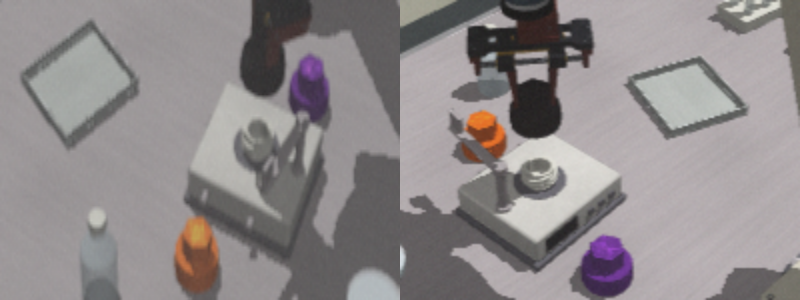

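The cap is off, held upright between the fingers (side view (535,110)), the neck is bare and the bar is aside. Carry it over toward the tray.

Request:
play_rows(motion=[[255,1,-15,0,0,0,-0.1],[255,2,-30,0,0,0,-0.14],[255,3,-45,0,0,0,-0.14],[255,3,-45,0,0,0,-0.14],[255,3,-45,0,0,0,-0.14],[255,3,-45,0,0,0,-0.14],[255,3,-40,0,0,0,-0.14],[255,3,-25,0,0,0,-0.14],[255,2,-10,0,0,0,0],[255,0,0,0,0,0,0]])

```text
t: 17.6
ee_pos: [0.5032, -0.0979, 0.2452]
eef_rot: [0.767, 0.642, -0.0, -0.0]
contact_force: [-0.3, -0.8, -2.1]
opening: 0.525
```

```bash
python3 - <<'E'
from h import *
c,s=wc(); print(s["t"],s["ee_pos"],s["eef_rot"],s["q"],s["opening"],s["contact_force"]); cv2.imwrite("pics/w9.png",c["frame"])
E
```

```text
17.6 [ 0.50316603 -0.09786405  0.24519696] [ 7.66738589e-01  6.41959193e-01 -3.06356547e-04 -4.87974595e-04] [-2.15377973e-01  2.62141423e-01  1.87731098e+00  1.33366342e-04
  1.00328709e+00 -3.87552152e-02] 0.524604605006761 [-0.27574476 -0.8092126  -2.09793733]
```

View pics/w9.png

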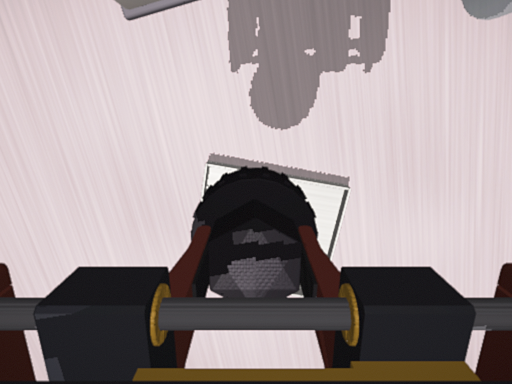

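The tray's two corners on its +y side show at (209,156) and (349,181). I use them to refine the tray centre.

```bash
python3 - <<'E'
from h import *
c,s=wc()
a=wplane(c,s,209,155,.02)[:2]; b=wplane(c,s,349,181,.02)[:2]; print(a,b,np.linalg.norm(a-b))
e=(a-b)/np.linalg.norm(a-b); n=np.array([e[1],-e[0]]); n*=-np.sign(n[1])
print("centre",(a+b)/2+.08*n, s["ee_pos"])
E
```

```text
[ 0.45325465 -0.06733071] [ 0.61298492 -0.12767771] 0.1707498801756634
centre [ 0.50484591 -0.17234129] [ 0.50298795 -0.09686816  0.24525478]
```

The result (0.505, -0.172) matches the other two views. Move over the centre and descend.

Request:
play_rows(motion=[[255,1,-15,0,0,0,0],[255,1,-25,0,0,0,0],[255,0,-25,0,0,0,0],[255,0,-10,-10,0,0,0],[255,0,0,-30,0,0,0],[255,0,0,-40,0,0,0],[255,0,0,-40,0,0,0],[255,0,0,-30,0,0,0],[255,0,0,-15,0,0,0],[255,0,0,0,0,0,0]])

```text
t: 18.7
ee_pos: [0.5034, -0.1708, 0.0781]
eef_rot: [0.767, 0.642, -0.001, -0.002]
contact_force: [-0.8, -0.8, -3.4]
opening: 0.524
```

Request:
play_rows(motion=[[255,0,0,-4,0,0,0],[255,0,0,-3,0,0,0],[255,0,0,-2,0,0,0],[255,0,0,0,0,0,0],[255,0,0,0,0,0,0]])

```text
t: 19.2
ee_pos: [0.5056, -0.1722, 0.0724]
eef_rot: [0.767, 0.641, 0.0, 0.0]
contact_force: [-0.3, 0.4, -1.6]
opening: 0.521
```

Request:
play_rows(motion=[[255,0,0,-2,0,0,0],[255,0,0,-1.5,0,0,0],[255,0,0,0,0,0,0],[255,0,0,0,0,0,0]])

```text
t: 19.6
ee_pos: [0.5052, -0.1721, 0.0683]
eef_rot: [0.767, 0.641, -0.0, -0.0]
contact_force: [-0.5, 0.6, -2.2]
opening: 0.522
```

Request:
play_rows(motion=[[255,0,0,-1,0,0,0],[255,0,0,-1,0,0,0],[255,0,0,0,0,0,0]])

```text
t: 19.9
ee_pos: [0.5052, -0.1719, 0.0679]
eef_rot: [0.767, 0.641, 0.0, -0.0]
contact_force: [-6.2, 3.5, 17.8]
opening: 0.523
```

Contact with the floor at TCP z = 0.068 (0.067 predicted). Release and rise.

Request:
play_rows(motion=[[255,0,0,0.7,0,0,0],[0,0,0,0,0,0,0],[0,0,0,0,0,0,0],[0,0,0,0,0,0,0],[0,0,0,0,0,0,0],[0,0,0,0,0,0,0],[0,0,0,10,0,0,0],[0,0,0,30,0,0,0],[0,0,0,40,0,0,0],[0,0,0,40,0,0,0]])

```text
t: 20.9
ee_pos: [0.5049, -0.172, 0.1887]
eef_rot: [0.767, 0.641, -0.0, -0.0]
contact_force: [0.4, -0.9, -0.7]
opening: 0.999
```

Request:
play_rows(motion=[[0,-12,-30,20,0,0,0],[0,-12,-30,20,0,0,0],[0,0,0,0,0,0,0],[0,0,0,0,0,0,0],[0,0,0,0,0,0,0]])

```text
t: 21.4
ee_pos: [0.4809, -0.2313, 0.2265]
eef_rot: [0.767, 0.641, -0.0, -0.001]
contact_force: [-0.6, 0.4, 0.0]
opening: 0.993
```

```bash
python3 - <<'E'
from h import *
c,s=wc(); print(s["t"],s["ee_pos"],s["opening"],s["contact_force"]); cv2.imwrite("pics/w10.png",c["frame"])
C=cams()
a=C["scene"]["frame"][140:290,180:400];b=C["side"]["frame"][120:300,120:360]
cv2.imwrite("pics/s10.png",np.hstack([cv2.resize(a,(400,300)),cv2.resize(b,(400,300))]))
E
```

```text
21.4 [ 0.48091591 -0.23132012  0.22654868] 0.9928197437405569 [-0.57379983  0.40681561  0.01143653]
```

View pics/w10.png

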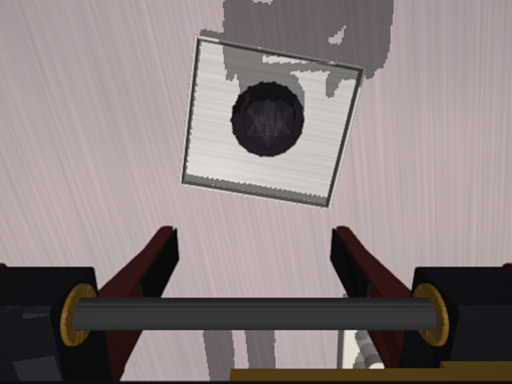

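View pics/s10.png

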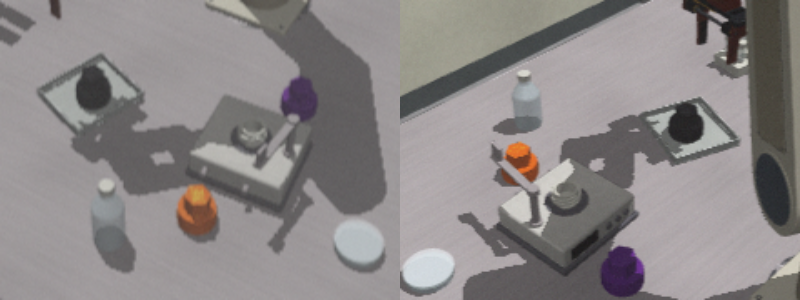

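The cap stands upright in the middle of the tray (wrist (268,118)) and the bystanders are where they were. One last check of the keeper angle and cap position, then hand in.

```bash
python3 - <<'E'
from h import *
C=cams()
t,e=tri(ray(C["scene"],180+262*.55,140+156*.5),ray(C["side"],120+95*.6,120+151*.6)); d=t[:2]-np.array([.470,.280])
print("tab",t,e,"len",np.linalg.norm(d),"keeper",np.arctan2(d[0],-d[1])-.1)
c,s=wc(); print("cap",wplane(c,s,268,119,.04)[:2],s["t"])
print("bottle",plane(C["scene"],180+107*.55,140+186*.5,.14)[:2])
arm.sign_off()
E
```

```text
tab [0.5942916  0.27334329 0.15394738] 0.0004217083099415171 len 0.12446973052755544 keeper 1.417290210197297
cap [ 0.50551236 -0.17151547] 21.65
bottle [0.78885744 0.05717235]
the job is handed in; nothing more can be done
```

The black filler cap is off and standing grip upward in the metal tray, with the keeper bar swung aside. I handed the job in at about 21.7 s of the 72 s allowed; no verdict is reported.

- **Keeper:** I pushed the tab round its hinge with the gripper shut. My last measurement put the joint at about 1.42 rad, above the 0.9 required.
- **Unscrewing:** I gripped the hexagon on its flats (46.1 mm opening against 46 given). I turned it anticlockwise in two part turns of about 115° with one regrip, then lifted it straight off with little force.
- **Placing:** Floor contact came at a TCP height of 0.068 m (0.067 predicted), and I released there. The contact force read 18 N just before release. The cap's axis is about 1 mm from the measured tray centre, and it looked upright in all three views.
- **Bystanders:** The bottle reads within about 4 mm of its first measurement, which is inside the pixel error. The dish looked untouched in the last pictures. The tube rack was only partly in view there, but the arm's path stayed well clear of it.

**Disagreements:** The first scene and side readings of the tray and humidifier centres differed by 11–15 mm. The wrist camera settled both. The final hinge-to-tab length came out at 124 mm instead of 120, from a coarse pixel pick.

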